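# Load the sample bottle in the carrier and latch its gate

### The arm

A 6-joint arm with a two-finger parallel gripper is mounted at the origin on the work surface. World frame = base frame: x ahead of the robot, y to its left, z up, the work surface at z = 0. Lengths are in mm, angles in rad, forces in N, time in s.
With the tool pointing down it reaches from about 250 to 775 mm from the base axis. Payload 4 kg.
Tool frame: the origin (TCP) lies midway between the tips of the shut fingers; the grasp point (between the pads) lies 19 mm behind it; z points along the fingers, y is the line along which they close (so a half turn about z gives the same grasp; the last joint's range is limited). The gripper opens to 94 mm and grips with 3 to 60 N. Pads are 16 mm wide; open, the fingers measure 119 mm over their backs; the gripper's body (75 mm by 177 mm) begins 78 mm behind the grasp point.
Start: joints at [1.12, 0.087, 1.371, -0, 1.684, -0.103], TCP at [187.467, 517.084, 205.506] pointing down, gripper open.
Joint ranges: [-3.1, 3.1], [-0.76, 2.03], [0.27, 2.55], [-1.08, 4.22], [0.17, 2.65], [-2.57, 2.57]. Speed limits (rad/s): [2.79, 2.79, 3.14, 3.14, 3.14, 3.14].

### API

Orientations are given as [roll, pitch, yaw] about the fixed x, y, z axes, in that order (R = Rz(yaw) Ry(pitch) Rx(roll)).
In Python, from cell import * gives the robot as it stands.
- The arm moves only by the tool drive_tool, never from a script. Its argument "motion" is a list of rows, each a list of 7 numbers: the opening in per cent of the stroke, from 0 (shut) to 100 (fully open), then the shift along the tool's x, y, z as a fraction of full scale, then the turn, a rotation vector about the tool's x, y, z as a fraction of full scale. In form: [[grip, x, y, z, wx, wy, wz], ...]. A call has 1 to 5 rows; each row shifts and turns the commanded pose from where the row before left it, along the tool's axes as they then stand; what a row does not reach is not made up. Full scale, the value 1, is 1000 mm for a shift and 1.5 rad for a turn. A row lasts 1/8 s, in which the tool goes at most 62.5 mm and 10.7 degrees, less where a joint would pass 70% of its speed; a pose out of reach is approached as far as the arm can. A call with a number of a shift or a turn outside -1 to 1 is refused whole. A call with a gripper value outside its range is refused whole. The fingers move at their own pace and stop on an object; "squeeze" is the grip in N (left out, the last holds). Time passes only in rows, so rows that do not move let the fingers close. It gives the time, the measured TCP pose, the force, the opening and the grip force at its end, in the units of the state.
- state(): the state, without advancing time (a new reading comes with each control period).
- get_image(name): name is "scene" or "top"; returns the picture (384x512x3 uint8, blue, green, red); there is no depth.
- camera_model(name): a dict with "vfov" (degrees; the focal length in pixels is half the picture's height over the tangent of half this angle, whatever the lens; pixels are square), "cx", "cy" (the principal point, pixels), "R" (3x3) and "t" (3): a world point X has camera coordinates R X + t. Camera axes: x right, y down, z forward; pixel columns grow to the right and rows downward; lengths in mm; the calibration is good to about 2 mm. A picture is of the moment at which its call begins. camera_model takes no time and is no camera call.
- sign_off(): hands the job in; it is judged then, once.
The state is a dict: "clock": time; "joints": joint angles; "joint_vel": joint speeds; "joint_torque": joint torques, N m; "tcp_pos": TCP position; "eef_rot": TCP orientation; "force": force on the tool from outside, world axes, zero at the start; "ft_torque": the same for the moment, N m; "gripper_width": finger opening in mm; "gripper_force": force on a finger pad.
Only numpy, scipy, OpenCV 4.12 (cv2) and the standard library are available. Lean on these libraries where they do the work, as an engineer would, in place of code of your own. Each camera call takes 0.05 s, during which the arm holds its last target. There are 200 camera calls.

### The job

Take the green sample bottle out of the slanting blue rest and stand it upright on the black pad in the empty bay of the steel carrier. Then lift the red latch bar, swing the gate fully shut with the bar passing over the yellow keeper, let the bar drop home into the keeper's notch and let go. Leave the jar, the beaker and the petri dish where they are.

Things in the scene. Friction and masses are not known exactly. Their poses are not given: they have to be found in the camera images.
- bottle_mid (a point): Loose green glass bottle, 100 mm tall, body 48 mm thick up to 55 mm, then a shoulder; gold cap 30 mm thick from 68 to 100 mm above the underside: grip there, firmly, or it pivots. About 0.13 kg. Point on its axis half-way up (50 mm); z runs along the axis to the neck. It starts leaning 35 degrees from vertical in the rest's socket (42 mm deep, 2 mm clear each side): pull it out along its axis.
- rest: Fixed blue plastic rest, base 120 x 85 mm, with a square socket tipped 35 degrees. Origin on the bench below the middle of the socket's floor, which is 45 mm up. The bottle's neck leans to its -x, which points roughly to the robot's left (yaw -1.95 to -1.2); its y is level, across the lean. The rest may stand left and the carrier right, or the other way round.
- carrier: Fixed steel carrier, base 100 x 200 mm (x, y), with two open-topped bays at y = +36 and -36 mm, each 70 x 68 mm inside; walls 63 mm high, wire handle 104 mm high at the back (x = +44 mm). Origin under the base's middle, z up. The gate stands along the front (-x); its upright hinge axis is at x = -39, y = +74 mm, and shut it runs towards -y.
- seat_top (a point): Middle of the top of the black rubber pad, 44 mm in diameter, 3 mm thick, fixed on the floor of the empty bay (either bay), 11 mm above the bench. The bottle must stand here.
- gate (a joint): Barred swing gate, 144 mm long, 62 mm high, in rad: 0 = fully shut along the carrier's front; grows as its free end (the carrier's -y end) swings out to the carrier's -x, up to 1.1. Starts open at 0.4 to 0.8. Friction (0.04 N m) holds it where it is left.
- latch (a joint): Red latch bar on the gate's outer face, 6 x 12 mm, 168 mm long, in rad: 0 = level (down on its stop, or in the notch); grows as the free end is lifted, to 0.7; falls by its weight (0.12 kg). Pivot: level axis square to the gate, 20 mm along the gate from its hinge, 52 mm above the bench. Its end passes 36 mm beyond the gate and strikes the keeper at gate 0.11 unless lifted over 0.12.
- latch_ball (a point): Middle of the black ball, 22 mm in diameter, on a stem of the latch bar: grip it from above to lift the bar and swing the gate. With the bar down it is 95 mm above the bench, 120 mm along the gate from its hinge axis, 22 mm outside the gate's middle plane; from the bar's pivot it is 100 mm along the gate and 43 mm up. It can turn in the grip.
- notch (a point): Middle of the floor of the notch in the yellow keeper (fixed to the carrier, at the gate's free end): a slot 10 mm wide between a horn 16 mm high on the robot's side and a back 29 mm high; the bar lies on its floor, 46 mm above the bench, when latched.
- jar_mid (a point): Loose amber jar with white lid, 48 mm in diameter, 55 mm tall, in the other bay; point at its middle, 27.5 mm up. Leave alone.
- beaker_mid (a point): Loose glass beaker, 60 mm in diameter, 65 mm tall, on the bench; point at its middle. Leave alone.
- dishes_mid (a point): Loose shut petri dish, 92 mm in diameter, 13 mm high, on the bench; point at its middle. Leave alone.
Mind the look-alikes: they are no part of the job. There is more than one size of the carrier; the one meant has the size given above.

How it is judged:
By the outcome, as a careful person would: the job done as asked, in the order asked, and still so for the second after the job is handed in, with the robot touching nothing.
It also fails if it takes over 51 s, if anything falls off the work surface, if the arm or the gripper's body presses on something with over 40 N, if the wrist force passes 120 N, or if a joint passes its speed limit or range.

## Working session

There is one attempt and no reset: what is moved stays moved. The work goes in short steps, Python scripts to look and compute and a tool call to move; the robot and the scene stay as the last step left them, time stands still between calls to the robot, and variables do not carry over. Pictures are saved under pics/ and viewed, at most 13 in all, crops included, and the job is handed in when it is done.

Besides the shell and the picture viewer there is one more tool, called after ">>>" as name(argument=value, ...), one argument or row to a line, values as JSON. drive_tool: Moves the arm, as the interface text tells. Shift numbers are shares of 1000 mm and turn numbers shares of 1.5 rad, none past 1 either way. Its arguments: {"type":"object","properties":{"motion":{"type":"array"},"squeeze":{"type":"number"}},"required":["motion"]}

```bash
mkdir -p pics; python3 - <<'E'
from cell import *
import cv2, numpy as np
for n in ("scene","top"):
    im=get_image(n); cv2.imwrite(f"pics/{n}0.png",im)
    m=camera_model(n); print(n,{k:np.round(v,4).tolist() if not isinstance(v,str) else v for k,v in m.items()})
print(state())
E
```

```text
scene {'vfov': 54.6149, 'cx': 259.706, 'cy': 188.5424, 'R': [[0.839, 0.5439, 0.0154], [0.4255, -0.6382, -0.6416], [-0.3391, 0.5449, -0.7669]], 't': [-468.5382, -247.9717, 1390.6929]}
top {'vfov': 56.8118, 'cx': 251.5833, 'cy': 192.066, 'R': [[-0.0158, -0.9998, -0.0139], [-0.9869, 0.0178, -0.1601], [0.1603, 0.0112, -0.987]], 't': [-66.4636, 607.1009, 874.3487]}
{'clock': 0.1, 'joints': array([ 1.11988450e+00,  8.78880786e-02,  1.37209958e+00,  3.67315481e-05,
        1.68360322e+00, -1.03088174e-01]), 'joint_vel': array([-0.00025242, -0.00257252, -0.0030602 ,  0.00187876,  0.0023316 ,
       -0.00091937]), 'joint_torque': array([ 2.14369466e-03, -3.41248584e+01, -3.03304517e+01,  7.18999933e-02,
        3.04026715e-02, -1.04260494e-04]), 'tcp_pos': array([187.23806601, 516.62106955, 204.4192085 ]), 'eef_rot': array([-3.13960880e+00, -2.41940690e-04,  2.79377286e+00]), 'force': array([-0.12728758, -0.5979879 , -0.97090448]), 'ft_torque': array([ 0.05787413, -0.00144959, -0.03173306]), 'gripper_force': 0.0, 'gripper_width': 94.22764466921615}
```

View pics/scene0.png

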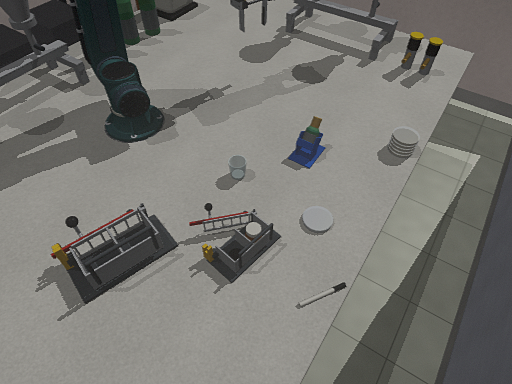

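View pics/top0.png

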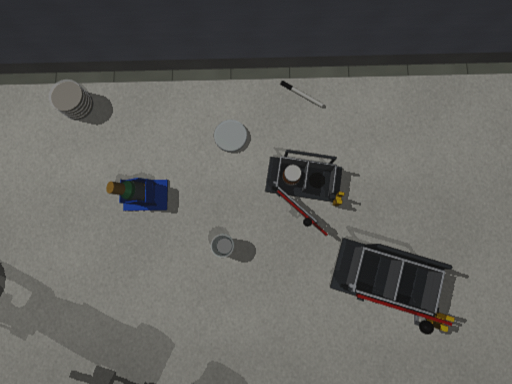

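The scene shows two carriers, a large one at scene (120,250)/top (395,280) with its gate shut, and a small one at scene (240,245)/top (305,180) with its gate open, jar at top (292,174) and black pad at (317,180). The small one fits 100x200 mm (about 75 px at ~2.8 mm/px). The blue rest and green bottle are at top (145,193), with the cap at (113,188). I'll confirm this in one enlarged crop.

```bash
cat > h.py <<'E'
from cell import *
import cv2, numpy as np
from scipy.spatial.transform import Rotation as Ro
def cam(n):
    m=camera_model(n); R=np.array(m["R"]);t=np.array(m["t"]);f=192/np.tan(np.radians(m["vfov"]/2))
    return R,t,f,m["cx"],m["cy"]
def ray(n,p):
    R,t,f,cx,cy=cam(n); d=R.T@np.array([(p[0]-cx)/f,(p[1]-cy)/f,1]); return -R.T@t,d/np.linalg.norm(d)
def plane(n,p,z):
    c,d=ray(n,p); return c+d*(z-c[2])/d[2]
def tri(p1,p2):  # scene px, top px
    c1,d1=ray("scene",p1);c2,d2=ray("top",p2)
    s=np.linalg.lstsq(np.c_[d1,-d2],c2-c1,rcond=None)[0]
    a=c1+s[0]*d1;b=c2+s[1]*d2; return (a+b)/2,np.linalg.norm(a-b)
def proj(n,X):
    R,t,f,cx,cy=cam(n); q=R@np.array(X,float)+t; return np.array([f*q[0]/q[2]+cx,f*q[1]/q[2]+cy])
def crop(im,x,y,w,h,s): return cv2.resize(im[y:y+h,x:x+w],None,fx=s,fy=s,interpolation=cv2.INTER_CUBIC)
E
python3 - <<'E'
from h import *
s=cv2.imread("pics/scene0.png");t=cv2.imread("pics/top0.png")
a=np.hstack([crop(t,260,145,100,75,4),crop(s,185,195,100,75,4)])
b=np.hstack([crop(t,95,155,100,75,4),crop(s,265,105,100,75,4)])
o=np.vstack([a,b]); cv2.imwrite("pics/c1.png",np.clip(o*1.6,0,255).astype(np.uint8))
for n in("scene","top"): print(n,ray(n,(256,192))[0], proj(n,[187,516.6,204.4]),proj(n,[0,0,0]))
for q in [(268,188),(275,158),(342,168),(337,203)]: print(q,plane("top",q,8))
E
```

```text
scene [ 970.26025973 -661.13068632  914.62892898] [252.66265852  27.39060268] [134.41768636 122.23410376]
top [457.95616358 -87.0271284  959.2585402 ] [-43.47497192 392.03915884] [224.59736106 438.56519918]
(268, 188) [ 622.85187753 -121.04842655    8.        ]
(275, 158) [ 706.37001362 -142.26472773    8.        ]
(342, 168) [ 674.67762246 -324.58668596    8.        ]
(337, 203) [ 578.49726453 -305.73079121    8.        ]
```

View pics/c1.png

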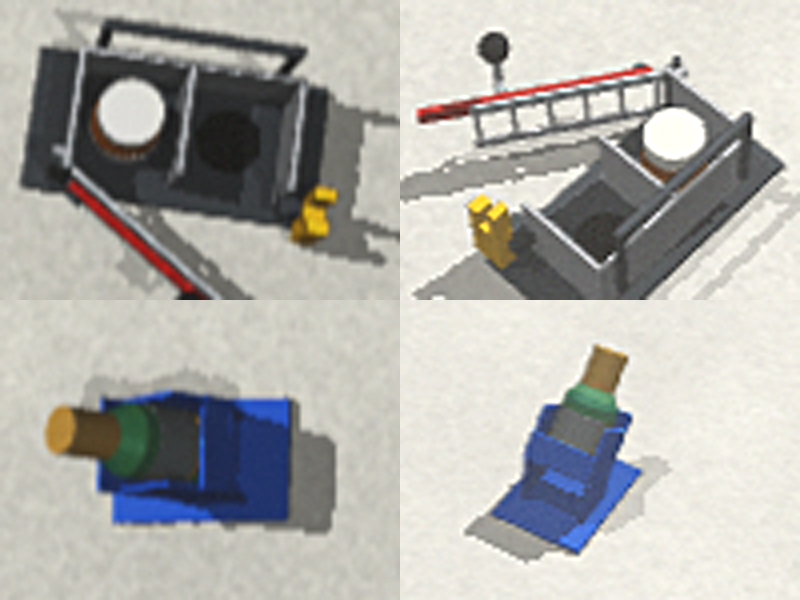

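The crop shows it clearly. The small carrier's left bay holds the jar, the black pad lies in the right bay at about top (317,180), the yellow keeper is at (338,200), and the ball is near top (308,222)/scene (208,207). The bottle's cap is at top (110–125,188) and scene (315,123).

```bash
python3 - <<'E'
from h import *
s=cv2.imread("pics/scene0.png");t=cv2.imread("pics/top0.png")
def blob(im,box,f):
    x,y,w,h=box; c=im[y:y+h,x:x+w].astype(int); B,G,R=c[...,0],c[...,1],c[...,2]
    m=f(B,G,R).astype(np.uint8); n,l,st,ce=cv2.connectedComponentsWithStats(m); k=1+st[1:,4].argmax()
    ys,xs=np.nonzero(l==k); P=np.c_[xs+x,ys+y].astype(float); 
    r=cv2.minAreaRect(P.astype(np.float32)); return P.mean(0),len(P),r
gold=lambda B,G,R:(R>G+12)&(R>B+30)
blk=lambda B,G,R:(R+G+B<105)
yel=lambda B,G,R:(R>B+50)&(G>B+30)
wht=lambda B,G,R:(np.minimum(np.minimum(R,G),B)>150)
red=lambda B,G,R:(R>G+50)&(R>B+50)
blue=lambda B,G,R:(B>R+35)&(B>G+20)
cs,ct=blob(s,(300,108,30,35),gold),blob(t,(100,175,32,28),gold)
print("cap",cs,ct,tri(cs[0],ct[0]))
print("cap corners",cv2.boxPoints(cs[2]).round(1).tolist(),cv2.boxPoints(ct[2]).round(1).tolist())
bs,bt=blob(s,(198,198,22,18),blk),blob(t,(298,214,20,16),blk)
print("ball",bs[:2],bt[:2],tri(bs[0],bt[0]),plane("top",bt[0],95))
print("keeper", blob(t,(328,185,22,26),yel))
rs,rt=blob(s,(185,200,75,40),red),blob(t,(270,175,70,70),red)
print("red",rs,rt,[plane("top",p,58)[:2].round(1).tolist() for p in cv2.boxPoints(rt[2])])
js,jt=blob(s,(240,217,25,20),wht),blob(t,(280,162,25,22),wht)
print("jar",js[:2],jt[:2],tri(js[0],jt[0]),plane("top",jt[0],55))
b=blob(t,(115,165,60,55),blue); print("blue",b)
E=lambda p:plane("top",p,11).round(1)
print("pad",E((317.25,180)))
E0=lambda p,z:plane("top",(p[0]/4+260,p[1]/4+145),z).round(1)
for p in [(42,47),(22,187),(328,90)]: print("base",E0(p,8))
for p in [(84,52),(304,84),(68,178),(285,196)]: print("wall",E0(p,63))
for p in [(103,30),(302,55)]: print("handle",E0(p,104))
for p in [(113,522),(290,520),(292,398)]: print("rest",plane("top",(p[0]/4+95,(p[1]-300)/4+155),6).round(1))
print("capend",tri((317.75,117.9),(110.5,187.25)))
E
```

```text
cap (array([315.69863014, 121.68493151]), 73, ((315.8972473144531, 121.77397155761719), (7.607674598693848, 9.948498725891113), 20.556045532226562)) (array([109.77922078, 186.96103896]), 77, ((109.5, 187.0), (12.0, 7.0), 90.0)) (array([612.15852826, 267.16599402, 105.88480705]), np.float64(8.801531379365953))
cap corners [[310.6000061035156, 125.0999984741211], [314.1000061035156, 115.80000305175781], [321.20001220703125, 118.5], [317.70001220703125, 127.80000305175781]] [[106.0, 181.0], [113.0, 181.0], [113.0, 193.0], [106.0, 193.0]]
ball (array([210.8, 207. ]), 5) (array([307.5       , 221.24074074]), 54) (array([ 527.2039873 , -209.80852486,   91.9063675 ]), np.float64(7.651011868639936)) [ 524.10637125 -211.9054655    95.        ]
keeper (array([338.22666667, 198.32      ]), 75, ((338.0294189453125, 197.8823699951172), (8.246211051940918, 13.824529647827148), 14.03624439239502))
red (array([224.57627119, 215.96610169]), 59, ((224.9840087890625, 215.9119873046875), (1.2521982192993164, 44.72135925292969), 79.69515228271484)) (array([292.5, 204. ]), 88, ((292.4999694824219, 204.0), (38.948333740234375, 2.159182548522949), 41.633541107177734)) [[603.7, -142.7], [607.8, -146.5], [539.9, -218.5], [535.8, -214.7]]Traceback (most recent call last):
  File "<stdin>", line 22, in <module>
  File "<stdin>", line 5, in blob
ValueError: attempt to get argmax of an empty sequence
```

```bash
python3 - <<'E'
from h import *
Z=lambda p,z:plane("top",(p[0]/4+260,p[1]/4+145),z).round(1)
print("pad",Z((229,140),11),"jarlid",Z((131,111),55),tri((185+273/4,195+134/4),(260+131/4,145+111/4)))
for p in [(42,47),(22,187),(328,90)]: print("base",Z(p,8))
for p in [(84,52),(304,84),(68,178),(285,196)]: print("wall",Z(p,63))
for p in [(103,30),(302,55)]: print("handle",Z(p,104))
for p in [(113,522),(290,520),(292,398)]: print("rest",plane("top",(p[0]/4+95,(p[1]-300)/4+155),6).round(1))
print("capend",tri((317.75,117.9),(110.5,187.25)))
print("capmid",tri((265+604/4,105+70/4),(95+92/4,155+131/4)))
print("ball",tri((185+494/4,195+48/4),(307.5,221.5)))
print("notch",tri((185+487/4,195+212/4),(260+318/4,145+212/4)),Z((318,212),46))
for n in("scene","top"):
  for im,x in [(cv2.imread(f"pics/{n}0.png"),0)]: pass
for a in [(603.7,-142.7,-535.8+0,-214.7)]: print("gate dir",np.degrees(np.arctan2(-214.7+142.7,535.8-603.7)))
E
```

```text
pad [ 641.9 -255.    11. ] jarlid [ 653.8 -184.6   55. ] (array([ 653.93767443, -183.57072237,   57.98425523]), np.float64(2.150305392488916))
base [ 710.2 -130.     8. ]
base [ 612.6 -114.     8. ]
base [ 676.1 -324.7    8. ]
wall [ 691.7 -154.6   63. ]
wall [ 667.7 -295.7   63. ]
wall [ 609. -142.   63.]
wall [ 594.9 -279.7   63. ]
handle [ 694.8 -163.7  104. ]
handle [ 676.5 -285.9  104. ]
rest [568.4 272.5   6. ]
rest [567.7 152.2   6. ]
rest [651.9 152.7   6. ]
capend (array([613.02891367, 263.10450275, 122.33630671]), np.float64(3.2710622983815014))
capmid (array([756.94432462, 291.02281019, 148.37527169]), np.float64(310.72756015692704))
ball (array([ 645.961836  , -154.82654786,  155.65561801]), np.float64(271.84697819378056))
notch (array([ 698.45268753, -240.86078762,  114.6133289 ]), np.float64(260.2912304165784)) [ 586.6 -304.2   46. ]
gate dir -133.32133326137807
```

```bash
cat >> h.py <<'E'
def T(pos,R): M=np.eye(4);M[:3,:3]=R;M[:3,3]=pos;return M
def cur(): s=state(); return T(s["tcp_pos"],Ro.from_euler("xyz",s["eef_rot"]).as_matrix())
def row(A,B,n):
    "row (shift, turn in full-scale shares) that repeated n times leads from A to B"
    D=np.linalg.inv(A)@B; w=Ro.from_matrix(D[:3,:3]).as_rotvec()/n
    S=sum(Ro.from_rotvec(w*i).as_matrix() for i in range(n))
    return np.r_[np.linalg.solve(S,D[:3,3])/1000,w/1.5].round(4).tolist()
def look(z,y):
    z=np.array(z,float)/np.linalg.norm(z);y=np.array(y,float);y-=z*(y@z);y/=np.linalg.norm(y);return np.c_[np.cross(y,z),y,z]
E
python3 - <<'E'
from h import *
e,r=tri((265+211/4,105+51/4),(95+62/4,155+129/4));print("capend",e,r)
for a,b in [((204,70),(92,131)),((201,86),(118,133)),((190,110),(130,138))]: print(tri((265+a[0]/4,105+a[1]/4),(95+b[0]/4,155+b[1]/4)))
print("ball",tri((208.5,207),(307.5,221.5)))
a=np.array([0,np.sin(.6109),np.cos(.6109)])
for o in [(612,206,45),(613,207,45)]:
  for h in (100,68): print(o,h,proj("scene",o+h*a).round(1),proj("top",o+h*a).round(1))
o=np.array([612,206,45.]);R=look(-a,[0,1,0])
tgt=o+a*(88-19)   # TCP at grasp
pre=o+a*(88-19+80)
print(pre,Ro.from_matrix(R).as_euler("xyz"))
print("row",row(cur(),T(pre,R),12)); 
E
```

```text
capend [612.9578267  262.86163521 123.06308689] 3.4311970870016766
(array([614.03092161, 249.55012281, 112.25739161]), np.float64(5.116226995473931))
(array([615.91591404, 238.71566151, 102.74988544]), np.float64(9.430400108713334))
(array([613.96367616, 237.37976931,  78.19327322]), np.float64(1.7214528067860682))
ball (array([ 524.36523326, -211.66028239,   92.26302457]), np.float64(1.832668118896435))
(612, 206, 45) 100 [317.2 116.8] [109.1 186.8]
(612, 206, 45) 68 [313.6 126. ] [120.9 188.6]
(613, 207, 45) 100 [317.6 116.8] [108.7 186.4]
(613, 207, 45) 68 [314.  125.9] [120.5 188.2]
[612.         291.46713177 167.05068368] [-2.53069265  0.         -3.14159265]
row [-0.0384, -0.0105, 0.007, 0.0335, -0.0059, -0.0187]
```

>>> drive_tool(
  motion=[
    [100,-0.0384,-0.0105,0.007,0.0335,-0.0059,-0.0187],
    [100,-0.0384,-0.0105,0.007,0.0335,-0.0059,-0.0187],
    [100,-0.0384,-0.0105,0.007,0.0335,-0.0059,-0.0187],
    [100,-0.0384,-0.0105,0.007,0.0335,-0.0059,-0.0187],
    [100,-0.0384,-0.0105,0.007,0.0335,-0.0059,-0.0187],
  ],
)

```text
clock: 0.72
tcp_pos: [356.6, 407.8, 177.9]
eef_rot: [-2.885, 0.025, 2.939]
force: [0.5, 0.0, -0.3]
gripper_width: 94.0
gripper_force: 0.0
```

>>> drive_tool(
  motion=[
    [100,-0.0384,-0.0105,0.007,0.0335,-0.0059,-0.0187],
    [100,-0.0384,-0.0105,0.007,0.0335,-0.0059,-0.0187],
    [100,-0.0384,-0.0105,0.007,0.0335,-0.0059,-0.0187],
    [100,-0.0384,-0.0105,0.007,0.0335,-0.0059,-0.0187],
    [100,-0.0384,-0.0105,0.007,0.0335,-0.0059,-0.0187],
  ],
)

```text
clock: 1.35
tcp_pos: [538.0, 319.8, 168.0]
eef_rot: [-2.631, 0.014, 3.085]
force: [0.9, 0.6, -0.5]
gripper_width: 94.2
gripper_force: 0.0
```

>>> drive_tool(
  motion=[
    [100,-0.0384,-0.0105,0.007,0.0335,-0.0059,-0.0187],
    [100,-0.0384,-0.0105,0.007,0.0335,-0.0059,-0.0187],
    [100,0,0,0,0,0,0],
  ],
)

```text
clock: 1.72
tcp_pos: [613.8, 290.6, 164.7]
eef_rot: [-2.53, -0.004, 3.139]
force: [-1.0, -0.2, 0.2]
gripper_width: 93.8
gripper_force: 0.0
```

```bash
python3 - <<'E'
from h import *
s=state(); print(s["clock"],s["joints"].round(2),s["tcp_pos"],s["eef_rot"],s["force"])
a=np.array([0,np.sin(.6109),np.cos(.6109)]);o=np.array([612,204.5,45.]);R=look(-a,[0,1,0])
print(row(cur(),T(o+a*69,R),4))
im=get_image("top");cv2.imwrite("pics/p1.png",np.hstack([crop(im,85,150,80,75,5),crop(get_image("scene"),270,70,80,75,5)]))
E
```

```text
1.725 [ 0.6   0.67  0.81 -0.54  1.99 -1.11] [613.82130651 290.63553647 164.69663886] [-2.52970619 -0.00356565  3.13888229] [-0.98391165 -0.23656594  0.16392228]
[0.0004, -0.0005, 0.0196, -0.0002, -0.0007, -0.0]
```

View pics/p1.png

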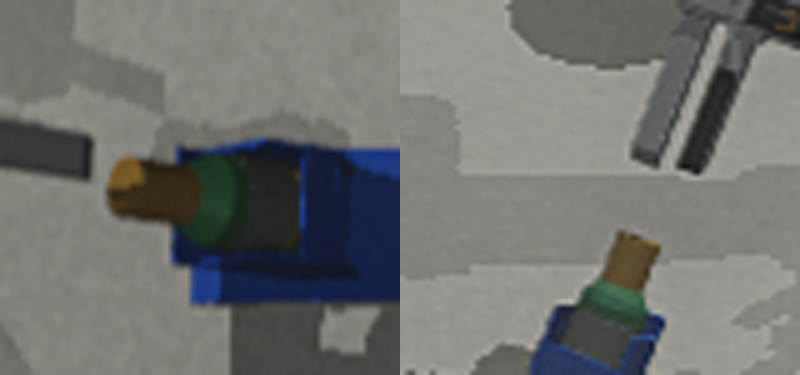

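The picture shows the cap end at top (110,187) and the finger tips above it at scene (399,101) and (408,104). I'm checking where the finger tips should project before I go in.

```bash
python3 - <<'E'
from h import *
C=cur()
for q in ([0,54,0],[0,-54,0],[0,0,0]): 
    X=C[:3,3]+C[:3,:3]@q; print(q,X.round(0),proj("scene",X).round(1),proj("top",X).round(1))
E
```

```text
[0, 54, 0] [612. 336. 136.] [327.5 103.2] [ 76.9 186.6]
[0, -54, 0] [612. 248. 198.] [318.1 101.6] [102.9 180.9]
[0, 0, 0] [612. 292. 167.] [323.  102.4] [ 89.4 183.9]
```

>>> drive_tool(
  motion=[
    [100,0,-0.0003,0.0202,0,0,0],
    [100,0,-0.0003,0.0202,0,0,0],
    [100,0,-0.0003,0.0202,0,0,0],
    [100,0,-0.0003,0.0202,0,0,0],
    [60,0,0,0,0,0,0],
  ],
  squeeze=5,
)

```text
clock: 2.45
tcp_pos: [611.0, 244.5, 102.4]
eef_rot: [-2.532, -0.002, 3.141]
force: [-0.5, 0.9, -0.4]
gripper_width: 87.7
gripper_force: 0.0
```

>>> drive_tool(
  motion=[
    [30,0,0,0,0,0,0],
    [10,0,0,0,0,0,0],
    [10,0,0,0,0,0,0],
    [10,0,0,0,0,0,0],
  ],
  squeeze=5,
)

```text
clock: 2.95
tcp_pos: [612.9, 245.1, 103.1]
eef_rot: [-2.533, 0.001, 3.142]
force: [0.6, 0.0, 1.5]
gripper_width: 47.4
gripper_force: 0.0
```

```bash
python3 - <<'E'
from h import *
s=state(); print(s["clock"],s["tcp_pos"],s["eef_rot"],s["force"],s["ft_torque"],s["gripper_width"],s["gripper_force"])
cv2.imwrite("pics/p2.png",np.hstack([crop(get_image("top"),85,150,80,75,5),crop(get_image("scene"),270,70,80,75,5)]))
E
```

```text
2.95 [612.88027705 245.08940595 103.08172774] [-2.53272347e+00  7.87666056e-04  3.14153556e+00] [0.56318285 0.04908626 1.48217974] [ 0.25622658 -0.0348489  -0.00923271] 47.401956430433216 0.0
```

View pics/p2.png

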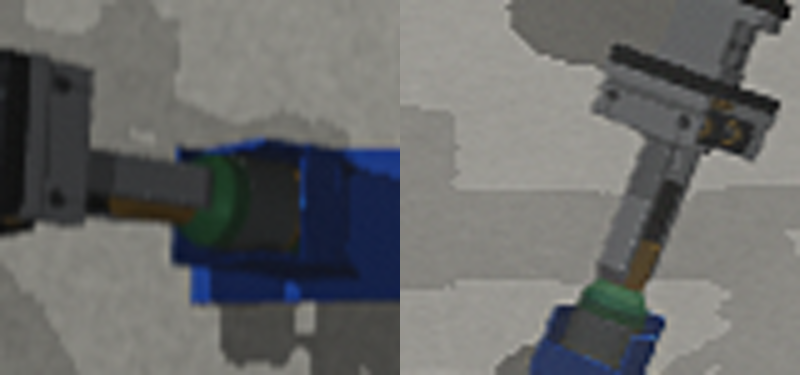

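The fingers straddle the cap, and the upper finger tip at top (127,186) reaches just above the shoulder. I'll go on closing.

>>> drive_tool(
  motion=[
    [10,0,0,0,0,0,0],
    [10,0,0,0,0,0,0],
  ],
  squeeze=5,
)

```text
clock: 3.3
tcp_pos: [612.8, 244.9, 102.7]
eef_rot: [-2.532, 0.0, 3.141]
force: [-0.0, 0.3, -0.2]
gripper_width: 30.1
gripper_force: 5.0
```

>>> drive_tool(
  motion=[
    [10,0,0,0,0,0,0],
    [10,0,0,0,0,0,0],
  ],
  squeeze=5,
)

```text
clock: 3.55
tcp_pos: [612.8, 244.9, 102.7]
eef_rot: [-2.532, 0.0, 3.141]
force: [-0.3, 1.0, -1.2]
gripper_width: 29.7
gripper_force: 5.0
```

```bash
python3 - <<'E'
from h import *
s=state(); print(s["clock"],s["tcp_pos"],s["eef_rot"],s["force"],s["ft_torque"],s["gripper_width"],s["gripper_force"],s["force"]@cur()[:3,:3])
E
```

```text
3.55 [612.75186781 244.86196614 102.71412911] [-2.53245006e+00  2.63496943e-04  3.14145491e+00] [-0.30991596  0.96074389 -1.2372212 ] [ 0.31692196  0.02048114 -0.01885036] 29.74832793156474 4.999816417694092 [0.31037429 1.49575567 0.4649471 ]
```

>>> drive_tool(
  motion=[
    [5,0,0,0,0,0,0],
    [5,0,0,0,0,0,0],
    [5,0,0,-0.01,0,0,0],
    [5,0,0,-0.015,0,0,0],
  ],
  squeeze=45,
)

```text
clock: 4.05
tcp_pos: [612.6, 259.3, 123.6]
eef_rot: [-2.532, -0.001, 3.141]
force: [-0.4, -0.3, -1.3]
gripper_width: 29.2
gripper_force: 45.0
```

>>> drive_tool(
  motion=[
    [5,0,0,-0.02,0,0,0],
    [5,0,0,-0.02,0,0,0],
    [5,0,0,-0.02,0,0,0],
  ],
)

```text
clock: 4.42
tcp_pos: [612.8, 294.6, 174.2]
eef_rot: [-2.533, 0.002, -3.141]
force: [0.4, 0.3, -1.9]
gripper_width: 29.1
gripper_force: 45.0
```

```bash
python3 - <<'E'
from h import *
s=state(); print(s["clock"],s["tcp_pos"],s["eef_rot"],s["force"],s["gripper_width"],s["gripper_force"])
# stay 2: above pad: underside at grasp-88; carrier pose
yaw=-0.166;cx=np.array([np.cos(yaw),np.sin(yaw),0]);cy=np.array([-np.sin(yaw),np.cos(yaw),0]);c=np.array([648,-218.6,0])
R=look([0,0,-1],cy); seat=c-36*cy+[0,0,11]; print(seat, Ro.from_matrix(R).as_euler("xyz"))
C=cur(); up=C.copy(); up[2,3]+=60
A=T([625,100,200],look([0,0,-1],[0,1,0])); B=T(seat+[0,0,69+110],R)
print("up+upright 8",row(C,A,8)); print("over 10",row(A,B,10))
E
```

```text
4.425 [612.77926726 294.59809143 174.23084406] [-2.53335398e+00  1.54959928e-03 -3.14142067e+00] [ 0.41367495  0.29817536 -1.91998533] 29.070248774302723 44.99974608421326
[ 642.05140799 -254.10512995   11.        ] [-3.14159265  0.          2.97559265]
up+upright 8 [-0.0015, -0.0244, 0.0052, -0.0507, 0.0001, -0.0]
over 10 [-0.0043, -0.0352, 0.001, 0.0, 0.0, 0.0111]
```

>>> drive_tool(
  motion=[
    [5,0,-0.0172,-0.0246,0,0,0],
    [5,-0.0015,-0.0244,0.0052,-0.0507,0.0001,0],
    [5,-0.0015,-0.0244,0.0052,-0.0507,0.0001,0],
    [5,-0.0015,-0.0244,0.0052,-0.0507,0.0001,0],
    [5,-0.0015,-0.0244,0.0052,-0.0507,0.0001,0],
  ],
)

```text
clock: 5.05
tcp_pos: [618.9, 197.9, 232.6]
eef_rot: [-2.839, 0.002, -3.141]
force: [0.8, 0.2, -1.4]
gripper_width: 29.3
gripper_force: 45.0
```

>>> drive_tool(
  motion=[
    [5,-0.0015,-0.0244,0.0052,-0.0507,0.0001,0],
    [5,-0.0015,-0.0244,0.0052,-0.0507,0.0001,0],
    [5,-0.0015,-0.0244,0.0052,-0.0507,0.0001,0],
    [5,-0.0015,-0.0244,0.0052,-0.0507,0.0001,0],
  ],
)

```text
clock: 5.55
tcp_pos: [624.9, 98.0, 230.6]
eef_rot: [3.141, 0.002, -3.141]
force: [-1.1, 0.4, -2.5]
gripper_width: 29.3
gripper_force: 45.0
```

>>> drive_tool(
  motion=[
    [5,-0.0043,-0.0352,0.001,0,0,0.0111],
    [5,-0.0043,-0.0352,0.001,0,0,0.0111],
    [5,-0.0043,-0.0352,0.001,0,0,0.0111],
    [5,-0.0043,-0.0352,0.001,0,0,0.0111],
    [5,-0.0043,-0.0352,0.001,0,0,0.0111],
  ],
)

```text
clock: 6.18
tcp_pos: [640.3, -79.0, 225.1]
eef_rot: [-3.14, 0.0, 3.058]
force: [0.8, 0.4, -1.9]
gripper_width: 29.7
gripper_force: 45.0
```

>>> drive_tool(
  motion=[
    [5,-0.0043,-0.0352,0.001,0,0,0.0111],
    [5,-0.0043,-0.0352,0.001,0,0,0.0111],
    [5,-0.0043,-0.0352,0.001,0,0,0.0111],
    [5,-0.0043,-0.0352,0.001,0,0,0.0111],
    [5,-0.0043,-0.0352,0.001,0,0,0.0111],
  ],
)

```text
clock: 6.8
tcp_pos: [641.1, -256.2, 220.1]
eef_rot: [-3.14, -0.0, 2.975]
force: [1.0, -0.1, -1.0]
gripper_width: 29.2
gripper_force: 45.0
```

```bash
cat >> h.py <<'E'
yaw=-0.166;cx_=np.array([np.cos(yaw),np.sin(yaw),0]);cy_=np.array([-np.sin(yaw),np.cos(yaw),0]);c0=np.array([648,-218.6,0])
Rd=look([0,0,-1],cy_); seat=c0-36*cy_+[0,0,11]
E
python3 - <<'E'
from h import *
s=state(); print(s["clock"],s["joints"].round(2),s["tcp_pos"],s["eef_rot"],s["force"],s["ft_torque"],s["gripper_width"])
print("to 60 above",row(cur(),T(seat+[0,0,69+60],Rd),4))
t=get_image("top");sc=get_image("scene")
cv2.imwrite("pics/p3.png",np.clip(1.5*np.hstack([crop(t,265,140,100,100,4),crop(sc,175,150,100,100,4)]),0,255).astype(np.uint8))
C=cur()
for h in (-69,31): X=C[:3,3]+[0,0,h]; print(h,proj("top",X),proj("scene",X))
E
```

```text
6.8 [-0.46  0.41  0.95 -0.    1.78 -1.87] [ 641.07095005 -256.21770936  220.12406045] [-3.13960694e+00 -6.16645967e-05  2.97481400e+00] [ 0.95949205 -0.06900468 -1.01373666] [-0.05712467 -0.02838269  0.00605822] 29.226901626022094
to 60 above [-0.0002, 0.0006, 0.02, -0.0003, -0.0, -0.0001]
-69 [329.1313666  169.08926738] [231.3334256  226.46855754]
31 [338.97822604 158.15550421] [229.42725721 201.54358523]
```

View pics/p3.png

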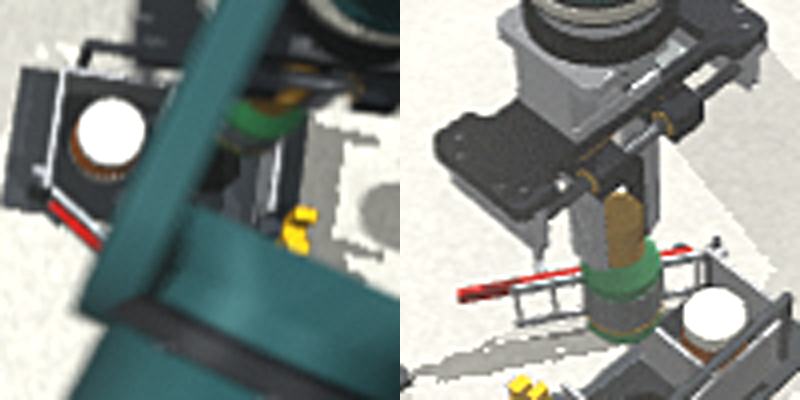

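The scene view shows the bottle hanging upright in the grip, its base near scene (230,228) and the bay below it. I'll lower it now.

>>> drive_tool(
  motion=[
    [5,0,0.0004,0.025,0,0,0],
    [5,0,0.0004,0.025,0,0,0],
    [5,0,0.0004,0.025,0,0,0],
    [5,0,0.0002,0.025,0,0,0],
    [5,0,0,0.02,0,0,0],
  ],
)

```text
clock: 7.52
tcp_pos: [641.3, -252.9, 98.5]
eef_rot: [-3.141, -0.001, 2.976]
force: [-0.3, -0.2, -1.1]
gripper_width: 29.6
gripper_force: 45.0
```

```bash
python3 - <<'E'
from h import *
s=state(); print(s["clock"],s["tcp_pos"],s["force"],seat)
sc=get_image("scene")
C=cur()
for h in (-69,31): X=C[:3,3]+[0,0,h]; print(h,proj("top",X),proj("scene",X))
cv2.imwrite("pics/p4.png",np.clip(1.5*crop(sc,175,170,120,120,5),0,255).astype(np.uint8))
E
```

```text
7.525 [ 641.33162101 -252.92271173   98.52881528] [-0.30139388 -0.18679159 -1.06643957] [ 642.05140799 -254.10512995   11.        ]
-69 [317.24104022 179.70432588] [234.60263671 250.28103001]
31 [324.2868769  171.58020698] [233.16419929 229.92658314]
```

View pics/p4.png

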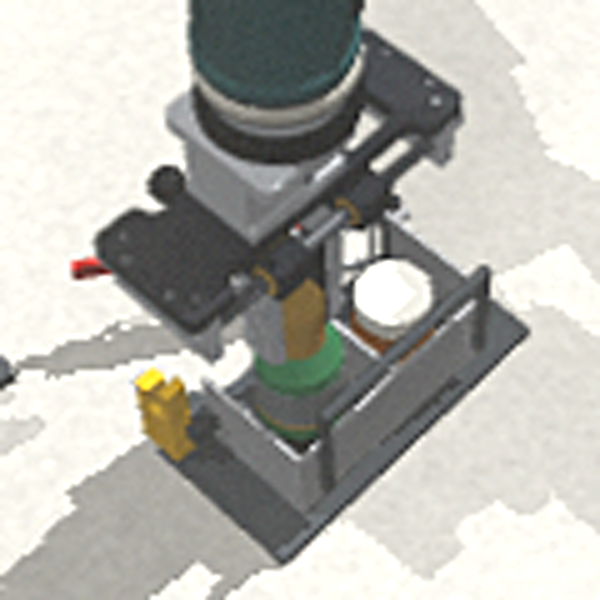

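The bottle is inside the empty bay, its base near scene (233,255), clear of the walls. I'll lower it slowly, watching the force.

>>> drive_tool(
  motion=[
    [5,0,0,0.005,0,0,0],
    [5,0,0,0.004,0,0,0],
  ],
)

```text
clock: 7.82
tcp_pos: [641.8, -254.2, 91.2]
eef_rot: [-3.14, 0.002, 2.975]
force: [-1.2, 0.4, -0.3]
gripper_width: 29.2
gripper_force: 45.0
```

>>> drive_tool(
  motion=[
    [5,0,0,0.002,0,0,0],
    [5,0,0,0.002,0,0,0],
  ],
)

```text
clock: 8.07
tcp_pos: [641.4, -254.2, 86.6]
eef_rot: [-3.14, 0.001, 2.974]
force: [0.1, -0.3, -2.1]
gripper_width: 29.2
gripper_force: 45.0
```

>>> drive_tool(
  motion=[
    [5,0,0,0.001,0,0,0],
    [5,0,0,0.001,0,0,0],
  ],
)

```text
clock: 8.32
tcp_pos: [641.1, -254.0, 84.0]
eef_rot: [-3.141, -0.0, 2.974]
force: [-0.3, 0.1, -2.0]
gripper_width: 29.5
gripper_force: 45.0
```

>>> drive_tool(
  motion=[
    [5,0,0,0.001,0,0,0],
    [5,0,0,0.001,0,0,0],
  ],
)

```text
clock: 8.57
tcp_pos: [641.1, -254.0, 81.9]
eef_rot: [-3.141, -0.001, 2.975]
force: [0.4, 1.0, -1.6]
gripper_width: 29.2
gripper_force: 45.0
```

>>> drive_tool(
  motion=[
    [5,0,0,0.001,0,0,0],
    [5,0,0,0.001,0,0,0],
  ],
)

```text
clock: 8.82
tcp_pos: [641.2, -254.0, 81.2]
eef_rot: [-3.141, 0.0, 2.975]
force: [-2.2, 1.1, 5.2]
gripper_width: 29.2
gripper_force: 45.0
```

>>> drive_tool(
  motion=[
    [5,0,0,0.001,0,0,0],
    [5,0,0,0,0,0,0],
  ],
)

```text
clock: 9.07
tcp_pos: [641.3, -254.1, 81.2]
eef_rot: [-3.14, 0.001, 2.975]
force: [-3.0, 1.5, 6.5]
gripper_width: 29.3
gripper_force: 45.0
```

Contact with the pad, at the expected height. I'll release and retreat.

>>> drive_tool(
  motion=[
    [60,0,0,0,0,0,0],
    [60,0,0,0,0,0,0],
    [60,0,0,0,0,0,0],
    [60,0,0,-0.02,0,0,0],
    [60,0,0,-0.04,0,0,0],
  ],
  squeeze=10,
)

```text
clock: 9.7
tcp_pos: [640.1, -253.4, 138.0]
eef_rot: [3.141, -0.005, 2.974]
force: [0.6, -0.2, -0.7]
gripper_width: 56.4
gripper_force: 0.0
```

>>> drive_tool(
  motion=[
    [60,0,0,-0.05,0,0,0],
    [60,-0.04,0,-0.03,0,0,0],
    [60,0.05,0,0,0,0,0],
    [60,0.05,0,0,0,0,0],
    [60,0.05,0,0,0,0,0],
  ],
)

```text
clock: 10.32
tcp_pos: [532.1, -235.7, 220.2]
eef_rot: [-3.14, 0.001, 2.975]
force: [-0.5, -0.2, 1.8]
gripper_width: 56.3
gripper_force: 0.0
```

```bash
cat >> h.py <<'E'
hinge=c0-39*cx_+74*cy_
def ball(th,ph,tool=True):
    g=yaw-np.pi/2-th; gd=np.array([np.cos(g),np.sin(g),0]); n=np.array([np.cos(g-np.pi/2),np.sin(g-np.pi/2),0])
    P=hinge+gd*(20+100*np.cos(ph)-43*np.sin(ph))+n*22+np.array([0,0,52+43*np.cos(ph)+100*np.sin(ph)])
    return T(P-[0,0,19],look([0,0,-1],-n))
E
python3 - <<'E'
from h import *
A=ball(.583,0); print(A[:3,3]); A[2,3]=190; print(row(cur(),A,13))
sc=get_image("scene"); cv2.imwrite("pics/p5.png",np.clip(1.5*crop(sc,175,170,120,120,5),0,255).astype(np.uint8))
E
```

```text
[ 523.94281981 -212.07739379   76.        ]
[0.0023, 0.0002, 0.0023, -0.0, 0.0001, 0.1104]
```

View pics/p5.png

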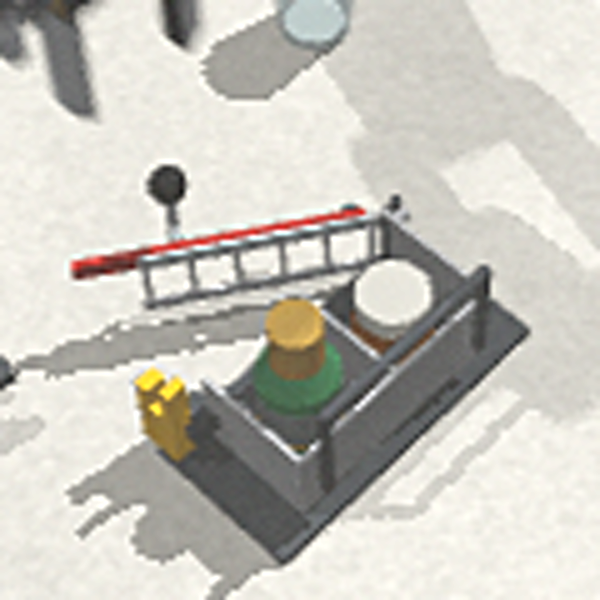

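The bottle stands upright in the bay, cap top near scene (234,234). The ball is at scene (208,207) and the keeper at (207,250). I'll turn the tool above the ball.

>>> drive_tool(
  motion=[
    [60,0.0023,0.0002,0.0023,0,0,0.1104],
    [60,0.0023,0.0002,0.0023,0,0,0.1104],
    [60,0.0023,0.0002,0.0023,0,0,0.1104],
    [60,0.0023,0.0002,0.0023,0,0,0.1104],
    [60,0.0023,0.0002,0.0023,0,0,0.1104],
  ],
)

```text
clock: 11.0
tcp_pos: [523.7, -229.6, 209.2]
eef_rot: [3.142, 0.002, 2.141]
force: [-0.4, -1.0, 0.2]
gripper_width: 56.5
gripper_force: 0.0
```

>>> drive_tool(
  motion=[
    [60,0.0023,0.0002,0.0023,0,0,0.1104],
    [60,0.0023,0.0002,0.0023,0,0,0.1104],
    [60,0.0023,0.0002,0.0023,0,0,0.1104],
    [60,0.0023,0.0002,0.0023,0,0,0.1104],
    [60,0.0023,0.0002,0.0023,0,0,0.1104],
  ],
)

```text
clock: 11.62
tcp_pos: [522.1, -218.4, 197.7]
eef_rot: [3.14, 0.002, 1.313]
force: [-0.5, -0.4, 0.1]
gripper_width: 56.5
gripper_force: 0.0
```

>>> drive_tool(
  motion=[
    [60,0.0023,0.0002,0.0023,0,0,0.1104],
    [60,0.0023,0.0002,0.0023,0,0,0.1104],
    [60,0.0023,0.0002,0.0023,0,0,0.1104],
    [60,0,0,0,0,0,0],
  ],
)

```text
clock: 12.12
tcp_pos: [525.3, -212.4, 190.4]
eef_rot: [3.14, 0.001, 0.824]
force: [-0.2, -0.1, -0.7]
gripper_width: 56.5
gripper_force: 0.0
```

```bash
python3 - <<'E'
from h import *
s=state(); print(s["clock"],s["tcp_pos"],s["eef_rot"],s["joints"].round(2),s["gripper_width"])
print(row(cur(),ball(.583,0),4))
E
```

```text
12.125 [ 525.31384659 -212.36276898  190.35534709] [3.14000738e+00 6.65389754e-04 8.23909879e-01] [-0.48  0.13  1.36 -0.    1.66  0.26] 56.48092776281712
[-0.0002, -0.0003, 0.0286, 0.0003, 0.0001, 0.0004]
```

>>> drive_tool(
  motion=[
    [60,0,0,0.03,0,0,0],
    [60,0,0,0.03,0,0,0],
    [60,0,0,0.03,0,0,0],
    [60,0,0,0.024,0,0,0],
    [60,0,0,0,0,0,0],
  ],
)

```text
clock: 12.75
tcp_pos: [523.6, -211.9, 73.5]
eef_rot: [-3.138, 0.002, 0.824]
force: [-0.4, 0.4, 0.3]
gripper_width: 56.2
gripper_force: 0.0
```

```bash
python3 - <<'E'
from h import *
s=state(); print(s["tcp_pos"],s["force"])
cv2.imwrite("pics/p6.png",np.clip(1.5*np.hstack([crop(get_image("scene"),175,170,80,80,5),crop(get_image("top"),270,180,80,80,5)]),0,255).astype(np.uint8))
E
```

```text
[ 523.58654749 -211.85318697   73.53684716] [-0.43137226  0.37412754  0.29826436]
```

View pics/p6.png

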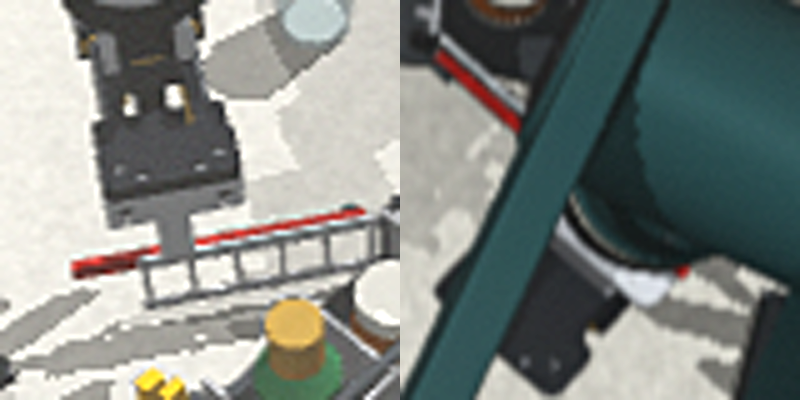

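The near finger at scene (210,215) covers the ball, which is between the fingers, and the tips clear the gate. Closing gently.

>>> drive_tool(
  motion=[
    [5,0,0,0,0,0,0],
    [5,0,0,0,0,0,0],
    [5,0,0,0,0,0,0],
    [5,0,0,0,0,0,0],
  ],
  squeeze=6,
)

```text
clock: 13.35
tcp_pos: [524.8, -212.4, 75.3]
eef_rot: [3.141, 0.001, 0.822]
force: [-0.3, 1.4, 1.1]
gripper_width: 21.0
gripper_force: 6.0
```

>>> drive_tool(
  motion=[
    [5,0,0,0,0,0,0],
    [5,0,0,0,0,0,0],
  ],
  squeeze=20,
)

```text
clock: 13.6
tcp_pos: [524.9, -212.5, 75.3]
eef_rot: [3.141, 0.001, 0.822]
force: [-0.8, -0.1, 2.2]
gripper_width: 20.5
gripper_force: 20.0
```

```bash
python3 - <<'E'
from h import *
s=state(); print(s["clock"],s["tcp_pos"],s["eef_rot"],s["force"],s["gripper_width"],s["gripper_force"])
C=cur()
# fit gate angle from tcp along tool: keep measured start, model relative
A=ball(.583,0); print("model",A[:3,3])
print("lift 0->.12",row(ball(.583,0),ball(.583,.12),2)); print(".12->.24",row(ball(.583,.12),ball(.583,.24),2))
for n in (8,): print("swing",row(ball(.583,.24),ball(0,.24),n),row(ball(.583,.24),ball(-.01,.24),n))
print("lower",row(ball(0,.24),ball(0,.12),2),row(ball(0,.12),ball(0,0),2))
E
```

```text
13.6 [ 524.87093135 -212.45161218   75.29420702] [3.14131734e+00 1.05359270e-03 8.21777163e-01] [-0.77866963 -0.07188909  2.15549313] 20.519924023935285 20.00022679567337
model [ 523.94281981 -212.07739379   76.        ]
lift 0->.12 [0.0029, 0.0, -0.0058, 0.0, 0.0, -0.0]
.12->.24 [0.0036, 0.0, -0.0054, 0.0, 0.0, -0.0]
swing [-0.0013, 0.0078, 0.0, 0.0, 0.0, -0.0486] [-0.0013, 0.008, 0.0, 0.0, 0.0, -0.0494]
lower [-0.0036, 0.0, 0.0054, 0.0, 0.0, 0.0] [-0.0029, 0.0, 0.0058, 0.0, 0.0, 0.0]
```

>>> drive_tool(
  motion=[
    [5,0.0029,0,-0.0058,0,0,0],
    [5,0.0029,0,-0.0058,0,0,0],
    [5,0.0036,0,-0.0054,0,0,0],
    [5,0.0036,0,-0.0054,0,0,0],
  ],
)

```text
clock: 14.1
tcp_pos: [533.7, -202.5, 97.7]
eef_rot: [-3.141, 0.001, 0.822]
force: [0.2, 0.1, -0.6]
gripper_width: 20.7
gripper_force: 20.0
```

>>> drive_tool(
  motion=[
    [5,-0.0013,0.0078,0,0,0,-0.0486],
    [5,-0.0013,0.0078,0,0,0,-0.0486],
    [5,-0.0013,0.0078,0,0,0,-0.0486],
    [5,-0.0013,0.0078,0,0,0,-0.0486],
  ],
)

```text
clock: 14.6
tcp_pos: [555.7, -225.6, 97.7]
eef_rot: [-3.141, 0.001, 1.116]
force: [-1.5, 0.3, -0.5]
gripper_width: 20.8
gripper_force: 20.0
```

```bash
python3 - <<'E'
from h import *
s=state(); print(s["clock"],s["tcp_pos"],s["eef_rot"],s["force"],s["gripper_width"],s["gripper_force"])
print(ball(.2915,.24)[:3,3])
cv2.imwrite("pics/p7.png",np.clip(1.5*crop(get_image("scene"),165,165,120,120,5),0,255).astype(np.uint8))
E
```

```text
14.6 [ 555.73857656 -225.58117881   97.69062675] [-3.14109601e+00  1.14426617e-03  1.11596476e+00] [-1.46338869  0.32508021 -0.51208063] 20.75111016975893 19.999977350234985
[ 554.80226689 -225.37302787   98.53779556]
```

View pics/p7.png

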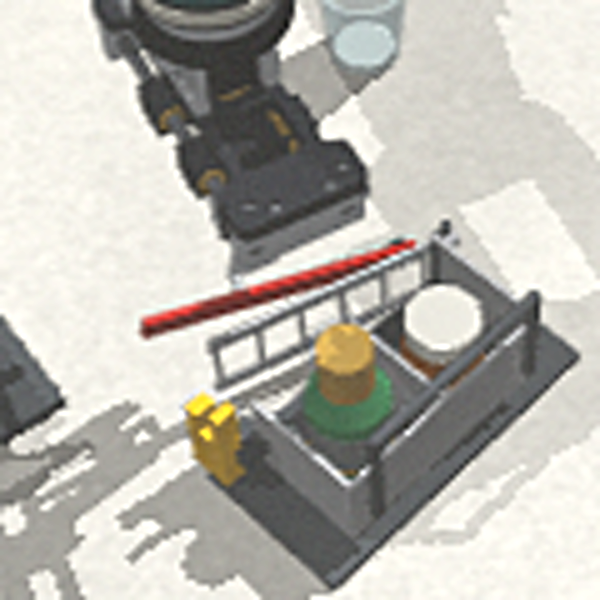

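The bar is lifted, its end at scene (195,231), and the gate is half closed following the gripper. I'll finish the swing.

>>> drive_tool(
  motion=[
    [5,-0.0013,0.0078,0,0,0,-0.0486],
    [5,-0.0013,0.0078,0,0,0,-0.0486],
    [5,-0.0013,0.0078,0,0,0,-0.0486],
    [5,-0.0013,0.0078,0,0,0,-0.0486],
    [5,0,0,0,0,0,0],
  ],
)

```text
clock: 15.28
tcp_pos: [583.3, -241.4, 97.6]
eef_rot: [-3.141, 0.002, 1.403]
force: [-0.6, -1.3, 0.1]
gripper_width: 21.0
gripper_force: 20.0
```

>>> drive_tool(
  motion=[
    [5,0,0.001,0,0,0,0],
    [5,0,0,0,0,0,0],
  ],
)

```text
clock: 15.52
tcp_pos: [583.5, -241.4, 97.7]
eef_rot: [-3.14, 0.002, 1.404]
force: [-2.8, -1.4, -0.1]
gripper_width: 20.7
gripper_force: 20.0
```

>>> drive_tool(
  motion=[
    [5,0,0.001,0,0,0,0],
    [5,0,0,0,0,0,0],
  ],
)

```text
clock: 15.78
tcp_pos: [583.5, -241.7, 97.3]
eef_rot: [-3.138, 0.002, 1.404]
force: [-5.4, -2.2, 1.7]
gripper_width: 20.5
gripper_force: 20.0
```

>>> drive_tool(
  motion=[
    [5,0,0.001,0,0,0,0],
    [5,0,0,0,0,0,0],
  ],
)

```text
clock: 16.02
tcp_pos: [583.5, -241.9, 97.0]
eef_rot: [-3.136, 0.002, 1.404]
force: [-7.7, -3.1, 0.8]
gripper_width: 20.7
gripper_force: 20.0
```

```bash
python3 - <<'E'
from h import *
s=state(); print(s["clock"],s["tcp_pos"],s["force"]); print(ball(0,.24)[:3,3])
cv2.imwrite("pics/p8.png",np.clip(1.5*crop(get_image("scene"),175,195,80,80,7),0,255).astype(np.uint8))
E
```

```text
16.025 [ 583.5179894  -241.91164766   96.99484433] [-7.68076082 -3.09585159  0.83915677]
[ 582.4000982  -240.98059663   98.53779556]
```

View pics/p8.png

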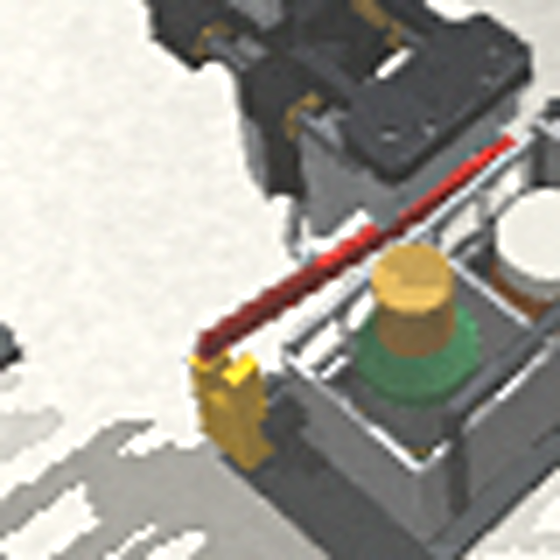

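Contact force rises while the gate stays put, so the gate is on its stop. The bar's end is above the keeper at scene (205,244). I'm lowering it.

>>> drive_tool(
  motion=[
    [5,0,-0.001,0,0,0,0],
    [5,-0.0036,0,0.0054,0,0,0],
    [5,-0.0036,0,0.0054,0,0,0],
  ],
)

```text
clock: 16.45
tcp_pos: [582.3, -248.6, 86.5]
eef_rot: [-3.138, 0.001, 1.404]
force: [-5.9, -1.9, 0.9]
gripper_width: 20.6
gripper_force: 20.0
```

>>> drive_tool(
  motion=[
    [5,-0.0029,0,0.0058,0,0,0],
    [5,-0.0015,0,0.003,0,0,0],
    [5,0,0,0,0,0,0],
  ],
)

```text
clock: 16.82
tcp_pos: [581.6, -252.8, 77.3]
eef_rot: [-3.138, 0.001, 1.404]
force: [-5.9, -1.7, 0.7]
gripper_width: 20.5
gripper_force: 20.0
```

>>> drive_tool(
  motion=[
    [5,-0.0014,0,0.0028,0,0,0],
    [5,0,0,0,0,0,0],
  ],
)

```text
clock: 17.08
tcp_pos: [581.5, -253.6, 75.4]
eef_rot: [-3.138, -0.0, 1.404]
force: [-6.7, 0.3, 2.4]
gripper_width: 20.8
gripper_force: 20.0
```

```bash
python3 - <<'E'
from h import *
s=state(); print(s["clock"],s["tcp_pos"],s["force"]); print(ball(0,0)[:3,3])
E
```

```text
17.075 [ 581.52566452 -253.57814596   75.38389815] [-6.7193668   0.3179087   2.44451945]
[ 580.23755112 -253.88810736   76.        ]
```

The ball is back at its bar-down height. I'll ease the push, release and retreat.

>>> drive_tool(
  motion=[
    [5,0,-0.0015,0,0,0,0],
    [50,0,0,0,0,0,0],
    [50,0,0,0,0,0,0],
    [50,0,0,0,0,0,0],
    [50,0,0,0,0,0,0],
  ],
)

```text
clock: 17.7
tcp_pos: [581.6, -253.9, 75.1]
eef_rot: [-3.141, 0.001, 1.405]
force: [0.2, -0.6, -0.8]
gripper_width: 47.0
gripper_force: 0.0
```

>>> drive_tool(
  motion=[
    [50,0,0,-0.02,0,0,0],
    [50,0,0,-0.04,0,0,0],
    [50,0,0,-0.05,0,0,0],
    [50,0,-0.05,-0.03,0,0,0],
    [50,0,-0.05,0,0,0,0],
  ],
)

```text
clock: 18.32
tcp_pos: [483.7, -238.3, 220.7]
eef_rot: [3.133, 0.005, 1.405]
force: [-0.4, -0.7, 1.1]
gripper_width: 46.8
gripper_force: 0.0
```

>>> drive_tool(
  motion=[
    [50,0,-0.05,0,0,0,0],
    [50,0,-0.05,0,0,0,0],
    [50,0,0,0,0,0,0],
  ],
)

```text
clock: 18.7
tcp_pos: [382.4, -220.5, 217.3]
eef_rot: [3.139, 0.003, 1.403]
force: [-0.1, -0.3, 0.1]
gripper_width: 47.1
gripper_force: 0.0
```

```bash
python3 - <<'E'
from h import *
s=state(); print(s["clock"],s["tcp_pos"],s["force"])
sc=get_image("scene"); cv2.imwrite("pics/p9.png",np.clip(1.5*crop(sc,180,190,110,100,6),0,255).astype(np.uint8))
t=get_image("top"); 
def bl(im,x,y,w,h):
    c=im[y:y+h,x:x+w]; ys,xs=np.nonzero(c.sum(2)<105); return xs.mean()+x,ys.mean()+y
print("ball predicted", proj("scene",ball(0,0)[:3,3]+[0,0,19]),proj("top",ball(0,0)[:3,3]+[0,0,19]))
E
```

```text
18.7 [ 382.36754472 -220.49191056  217.25185184] [-0.08687998 -0.34850615  0.14357477]
ball predicted [214.9184039  226.38850416] [323.70379074 198.06465269]
```

View pics/p9.png

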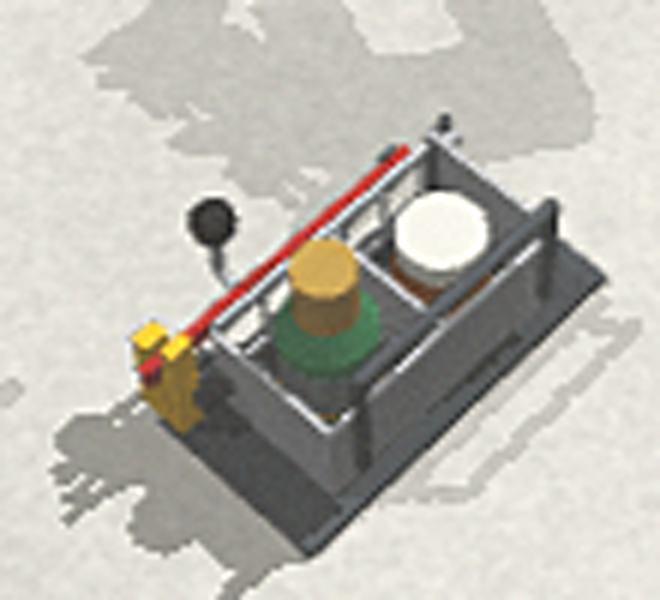

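The red bar's end lies in the keeper's notch at scene (205,251), between horn and back, and the gate is shut. The bottle stands upright in its bay (234,236), the jar is undisturbed and the gripper is clear. I'm handing the job in.

```bash
python3 -c "
from cell import *
print(sign_off())"
```

```text
the job is handed in; nothing more can be done
None
```

The green bottle stands upright on the black pad, the gate is shut with its red bar resting in the keeper's notch, and the job was handed in at about 19 s with the gripper clear; no verdict came back.

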